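# Jack up the edge of a marble top and hold it

### The arm

A 6-joint arm with a two-finger parallel gripper is mounted at the origin on the work surface. World frame = base frame: x ahead of the robot, y to its left, z up, the work surface at z = 0. Lengths are in m, angles in rad, forces in N, time in s.
With the tool pointing down it reaches from about 0.225 to 0.875 m from the base axis. Payload 3.4 kg.
Tool frame: the origin (TCP) lies at the very end of the fingers, on their centre line; the grasp point (between the pads) lies behind it (manip.tcp_to_grasp is the z of the grasp point in the tool frame, in m); z points along the fingers, y is the direction in which the jaws open and shut (so a half turn about z gives the same grasp; the last joint's range is limited). The gripper opens to 85 mm and grips with 20 to 120 N. Pads are 22 mm wide; open, the fingers measure 114 mm over their backs; the gripper's body (76 mm by 85 mm) begins 54 mm behind the grasp point. The pads swing forward as they close: fully open they stand 13 mm farther back than shut.
Start: joints at [-0.121, 0.276, 1.505, -0, 1.361, -0.121], TCP at [0.575, -0, 0.231] pointing down, gripper open.
Joint ranges: [-2.89, 2.89], [-0.75, 2.08], [0.22, 2.7], [-1.18, 4.32], [0.11, 2.71], [-2.7, 2.7]. Speed limits (rad/s): [2.57, 2.57, 3.14, 3.14, 3.14, 3.14].

### API

Orientations are given as a unit quaternion [w, x, y, z].
In Python, from rig import manip, eyes gives the robot as it stands.
- The arm moves only by the tool servo_tool, never from a script. Its argument "increments" is a list of rows, each an object with "slide": the shift along the tool's x, y, z in m, a list of three; "spin": the turn about the tool's z in degrees. A call has 1 to 8 rows; each row shifts and turns the commanded pose from where the row before left it, along the tool's axes as they then stand; what a row does not reach is not made up. A row lasts 1/10 s, in which the tool goes at most 50 mm and 8.59 degrees, less where a joint would pass 70% of its speed; a pose out of reach is approached as far as the arm can. A call is refused whole if a number of a shift passes 0.05 or a number of a turn 8.59, either way. A call with a gripper value outside its range is refused whole. "hand" is the opening, from 0 (shut) to 1 (fully open), set as the call begins (left out, the last holds). The fingers move at their own pace and stop on an object; "newtons" is the grip in N (left out, the last holds). Time passes only in rows, so rows that do not move let the fingers close. It gives the time, the measured TCP pose, the force and the opening at its end, in the units of the state.
- manip.get_state(): the state, without advancing time (a new reading comes with each control period).
- eyes.get_image(name): name is "scene" or "side" or "wrist"; returns the picture (420x560x3 uint8, blue, green, red); there is no depth.
- eyes.calibration(name): a dict with "fx", "fy", "cx", "cy" (pixels), "k1" (the pictures are not rectified: a ray, as slopes to the right and down, at radius r is drawn at 1 + k1 r^2 times it, then the intrinsics apply), "rvec" (rotation vector, rad) and "tvec" (3), from world to camera coordinates, as OpenCV has them; the wrist camera has in their place "hand_eye" (4x4, takes a point from camera to tool coordinates, whose origin is the TCP and whose axes are the flange's). Camera axes: x right, y down, z forward; pixel columns grow to the right and rows downward; lengths in m; the calibration is good to about 2 mm. A picture is of the moment at which its call begins: read the wrist's pose just before it. calibration takes no time and is no camera call.
- manip.sign_off(): hands the job in, once; it reports no verdict.
The state is a dict: "clock": time; "qpos": joint angles; "qd": joint speeds; "effort": joint torques, N m; "position": TCP position; "ee_rot": TCP orientation; "contact_force": force on the tool from outside, world axes, zero at the start; "moment": the same for the moment, N m; "width": finger opening in m.
Only numpy, scipy, OpenCV 4.12 (cv2) and the standard library are available. Lean on these libraries where they do the work, as an engineer would, in place of code of your own. Each camera call takes 0.05 s, during which the arm holds its last target.

### The job

Stand the ratchet toe jack on the bench square to the front edge of the marble top, with its toe right under the crayon cross, and pump its lever in full strokes until that edge has risen at least 15 mm, but not more than 30 mm, off the front batten. Lift with the jack alone, do not push the marble with the gripper, and leave the other things where they are. A sling has to be passed under the edge, so finish while holding: the program ends with the lever pressed all the way down and kept there, not let go.

Things in the scene. Friction and masses are not known exactly. Their poses are not given: they have to be found in the camera images.
- slab: polished marble top, about 5 kg, 300 (its x) x 340 (its y) x 20 mm, face up on two battens 32 mm high: underside 32, upper face 52 mm above the bench. A 100 x 100 notch is cut from its far corner (+x, +y). Origin at the middle of its front edge (the 340 mm edge nearest the robot, the one to raise), on the underside; x runs from there in over the slab, y along the edge, z up
- lift_mark (a point): the lift point: dark crayon cross on the slab's upper face, 26 mm in from the front edge and 20 mm to -y of its middle; a stroke runs on down the edge's face. Point on the upper face, 52 mm above the bench at the start; the toe goes under the slab right below it. Its gain in height is how far the edge has been raised
- front_batten: timber batten nearer the front edge, 30 wide, 300 long, 32 mm high, fixed. It begins about 65 mm in from the slab's front edge, so under the overhanging edge is a gap 65 mm deep and 32 mm high. Origin at the middle of its underside, y along its length. A second such batten lies 170 mm farther in, where the slab's far part stays down
- jack: ratchet toe jack, loose, grey steel, 0.95 kg, on its base plate. Origin on the plate's underside below the housing; x to the toe, z up; the lever sticks out to -x. Plate 6 thick, 70 wide (y), x -95 to +90 mm. Upright housing x -28 to +34, y -19 to +19, top 125 mm up. It balances about under the housing, so it is carried by the housing, gripped across y near the top
- jack_grip (a point): point in the jack's housing straight above the jack's origin, 100 mm above the plate's underside and 25 mm below the housing's top: where the housing, 38 mm across the jack's y, is taken from above. Axes as the jack's
- toe (a point): middle of the rubber-faced top of the toe, the jack's low lifting saddle: 68 mm ahead (+x) of the jack's origin; with the jack let down 22 mm above the plate's underside, so 10 mm below the slab. Toe 36 mm wide, x 33 to 92 mm; it rises straight up. The upright housing and rack behind it end at x = 34 mm, so with the toe under the cross they stay 8 mm off the slab's edge
- jack_rack (a joint): how far the toe has been jacked up, m: 0 let down (its start), at most 0.045. A catch keeps it from sinking and holds it at steps of 8 mm (0.008, 0.016, ...)
- jack_lever (a joint): pump lever, rad: 0 fully up (its spring returns it), 0.62 fully down on its stop. Only full strokes gain: a press to the bottom raises the toe 10 mm or a little more; let up fully, it settles back about 2 mm on the next 8 mm step. A press that ends short of 0.56 may fall back to where it was. The first 2 mm are slack, and the first stroke only brings the toe up to the stone
- lever_pad (a point): middle of the upper face of the lever's flat rubber grip (78 long, 28 wide, 18 mm thick), 125 mm from the pivot, which is 20 mm behind (-x) and 90 mm above the jack's origin. Lever up: 105 mm behind the pivot, 158 above the bench, sloping 0.5 rad; down: 126 behind, 84 above. Pressed from above: 4 N unloaded, 8 to 12 N with the slab on; over 15 N unloaded may tip the jack
- rubbing_block: abrasive rubbing brick with a wooden back, 100 x 50 x 42, bystander; origin at the middle of its underside
- wax_tin: short steel tin, diameter 84, height 60, bystander; origin at the middle of its underside
- wedge: small timber wedge 110 x 36 x 26 lying on the marble top to the -y side of the cross, bystander; origin at the middle of its underside
- honing_pad: hand honing pad 90 x 55 x 26 lying on the marble top, well to the +y side of the cross, bystander; origin at the middle of its underside
- sample_tile: loose marble sample tile 100 x 100 x 12, bystander; origin at the middle of its underside

How it is judged:
On the way, in this order (a step that is already met when the one before it is completed fails the run):
1. the jack stands flat on the bench, square to the edge, its toe under the cross and still clear of the slab (horizontal distance between toe and lift_mark below 0.015 m and angle between the x axis of jack and the x axis of slab, either way round below 0.26 rad and angle between jack's own z axis and vertical below 0.06 rad and height (world z) of jack below 0.004 m and contact force between jack and slab below 0.5 N), for 0.3 s.
2. the first bite of the jack lifts the edge off the front batten (horizontal distance between toe and lift_mark below 0.02 m and angle between the x axis of jack and the x axis of slab, either way round below 0.26 rad and angle between jack's own z axis and vertical below 0.06 rad and height (world z) of jack below 0.004 m and height (world z) of lift_mark above 0.055 m and contact force between jack and slab above 5 N), for 0.1 s.
At the end, for the whole second after the job is handed in: Jack flat and square to the edge (0.26 rad), toe within 20 mm of the cross and carrying the edge; cross 12.5 to 32.5 mm higher than at the start, slab off the front batten, tilted under 0.17 rad, at rest; lever pressed beyond 0.56 rad by the robot, which does not touch the slab (horizontal distance between toe and lift_mark below 0.02 m and angle between the x axis of jack and the x axis of slab, either way round below 0.26 rad and angle between jack's own z axis and vertical below 0.06 rad and height (world z) of jack below 0.004 m and height (world z) of lift_mark between 0.0645 and 0.0845 m and value of joint jack_lever above 0.56 rad and contact force between any of the fingers, the arm and jack above 1.5 N and contact force between jack and slab above 8 N and contact force between slab and front_batten below 0.3 N and angle between slab's own z axis and vertical below 0.17 rad and contact force between each of the fingers, the arm and slab below 0.5 N and linear speed of slab below 0.02 m/s); the arm keeps its last pose, push and grip.
It fails at once if the robot pushes on the marble (contact force between any of the fingers, the arm and slab above 4 N).
It fails at once if another thing is shifted by more than 30 mm (distance of any of rubbing_block, wax_tin, wedge, honing_pad, sample_tile from where it was at the start of the episode above 0.03 m).
It also fails if it takes over 67 s, if anything falls off the work surface, if the arm or the gripper's body presses on something with over 40 N, if the wrist force passes 120 N, or if a joint passes its speed limit or range.

## Working session

There is one attempt and no reset: what is moved stays moved. The work goes in short steps, Python scripts to look and compute and a tool call to move; the robot and the scene stay as the last step left them, time stands still between calls to the robot, and variables do not carry over. Pictures are saved under pics/ and viewed, and the job is handed in when it is done.

Besides the shell and the picture viewer there is one more tool, called as name([rows], argument=value, ...), one row to a line, values as JSON. servo_tool: Moves the arm, as the interface text tells. Its arguments: {"type":"object","properties":{"increments":{"type":"array","items":{"type":"object","properties":{"slide":{"type":"array","items":{"type":"number"}},"spin":{"type":"number"}}}},"hand":{"type":"number"},"newtons":{"type":"number"}},"required":["increments"]}

```bash
ls; mkdir -p pics; python3 - <<'E'
from rig import manip, eyes
import cv2
print(manip.get_state(), manip.tcp_to_grasp)
for n in ["scene","side","wrist"]:
    print(n, eyes.calibration(n))
    cv2.imwrite(f"pics/{n}0.png", eyes.get_image(n))
E
```

```text
pics
{'clock': 0.0, 'qpos': array([-1.21030369e-01,  2.76626239e-01,  1.50613937e+00,  1.22032069e-05,
        1.36072290e+00, -1.21019543e-01]), 'qd': array([ 0.00091514, -0.00270028,  0.00081561, -0.00014279,  0.00016449,
        0.00145873]), 'effort': array([ 6.20495921e-04, -4.16768074e+01, -2.45808578e+01, -1.52056768e-04,
        1.11346930e-02,  1.69860516e-05]), 'position': array([5.74463258e-01, 4.68121378e-05, 2.30419427e-01]), 'ee_rot': array([-7.49986343e-04,  7.07111195e-01,  7.07101732e-01, -5.79763353e-04]), 'contact_force': array([-0.23080217, -0.36112801,  0.17692466]), 'moment': array([-0.02735452,  0.03216308,  0.02868508]), 'width': 0.08520310195732615} -0.0187
scene {'fx': 465.90254772594653, 'fy': 465.90254772594653, 'cx': 272.5791673087051, 'cy': 202.2082937419698, 'k1': -0.08127295118928549, 'rvec': array([ 1.94229501,  1.61696644, -0.60756841]), 'tvec': array([-0.10844234, -0.34183055,  1.697011  ])}
side {'fx': 421.9480414775888, 'fy': 421.9480414775888, 'cx': 276.3249057034069, 'cy': 210.67731204842798, 'k1': -0.04260372401075619, 'rvec': array([ 0.22710784, -2.6275644 ,  1.52457252]), 'tvec': array([0.55619848, 0.15905738, 1.09393978])}
wrist {'fx': 337.3622030425348, 'fy': 337.3622030425348, 'cx': 284.921484554809, 'cy': 204.03044602156794, 'k1': -0.08221290185249013, 'hand_eye': array([[-5.11505165e-05, -9.54865739e-01, -2.97037738e-01,
         7.52749164e-02],
       [ 9.99999964e-01, -1.26650230e-04,  2.34931263e-04,
        -6.60210414e-04],
       [-2.61947712e-04, -2.97037715e-01,  9.54865712e-01,
        -1.41312733e-01],
       [ 0.00000000e+00,  0.00000000e+00,  0.00000000e+00,
         1.00000000e+00]])}
```

View pics/scene0.png

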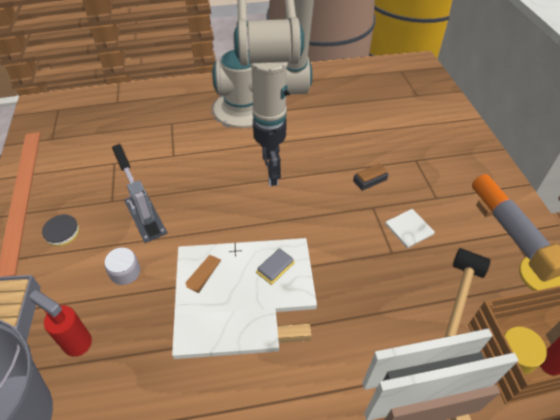

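View pics/side0.png

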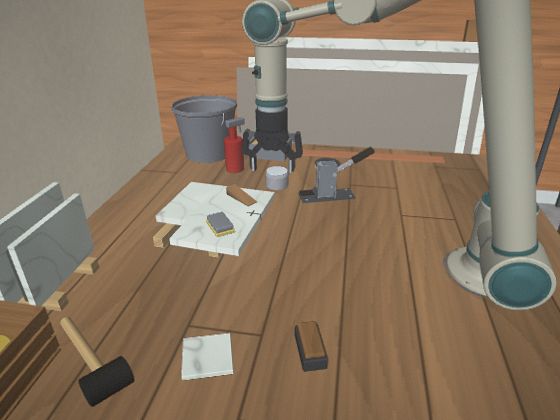

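View pics/wrist0.png

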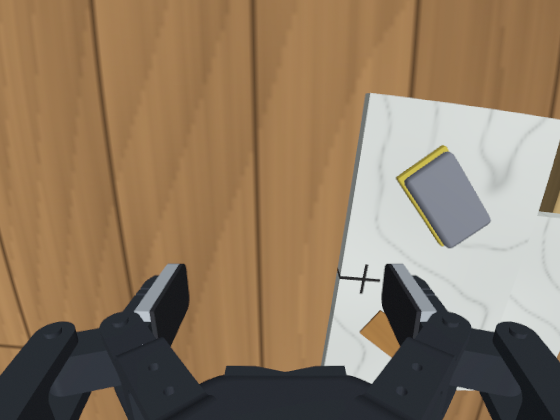

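```bash
cat > h.py <<'E'
from rig import manip, eyes
import numpy as np, cv2
from scipy.spatial.transform import Rotation as R
def cam(n, st=None):
    c=eyes.calibration(n)
    if n=='wrist':
        st=st or manip.get_state()
        q=np.array(st['ee_rot']); T=np.eye(4); T[:3,:3]=R.from_quat(q[[1,2,3,0]]).as_matrix(); T[:3,3]=st['position']
        W=T@c['hand_eye']
    else:
        W=np.eye(4); Rm=cv2.Rodrigues(np.array(c['rvec']))[0]; W[:3,:3]=Rm.T; W[:3,3]=-Rm.T@np.array(c['tvec'])
    return c,W
def ray(n,uv,st=None):
    c,W=cam(n,st)
    uv=np.atleast_2d(np.asarray(uv,float))
    d=(uv-[c['cx'],c['cy']])/[c['fx'],c['fy']]
    s=d.copy()
    for _ in range(20):
        s=d/(1+c['k1']*(s**2).sum(1,keepdims=True))
    D=np.c_[s,np.ones(len(s))]@W[:3,:3].T
    return W[:3,3],D
def onz(n,uv,z,st=None):
    o,D=ray(n,uv,st); t=(z-o[2])/D[:,2]
    return o+D*t[:,None]
def proj(n,P,st=None):
    c,W=cam(n,st); P=np.atleast_2d(P)
    p=(P-W[:3,3])@W[:3,:3]; s=p[:,:2]/p[:,2:]
    s=s*(1+c['k1']*(s**2).sum(1,keepdims=True))
    return s*[c['fx'],c['fy']]+[c['cx'],c['cy']]
def tri(a,ua,b,ub,sa=None,sb=None):
    o1,d1=ray(a,ua,sa);o2,d2=ray(b,ub,sb);d1=d1[0]/np.linalg.norm(d1[0]);d2=d2[0]/np.linalg.norm(d2[0])
    A=np.c_[d1,-d2];t=np.linalg.lstsq(A,o2-o1,rcond=None)[0]
    p,q=o1+t[0]*d1,o2+t[1]*d2
    return (p+q)/2,np.linalg.norm(p-q)
E
python3 - <<'E'
import cv2
a=cv2.imread('pics/scene0.png'); 
cv2.imwrite('pics/s_jack.png',cv2.resize(a[135:255,95:195],None,fx=5,fy=5,interpolation=cv2.INTER_CUBIC))
cv2.imwrite('pics/s_slab.png',cv2.resize(a[225:365,160:330],None,fx=4,fy=4,interpolation=cv2.INTER_CUBIC))
b=cv2.imread('pics/side0.png')
cv2.imwrite('pics/d_jack.png',cv2.resize(b[135:265,150:390],None,fx=3,fy=3,interpolation=cv2.INTER_CUBIC))
E
```

```text
(no output)
```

View pics/s_jack.png

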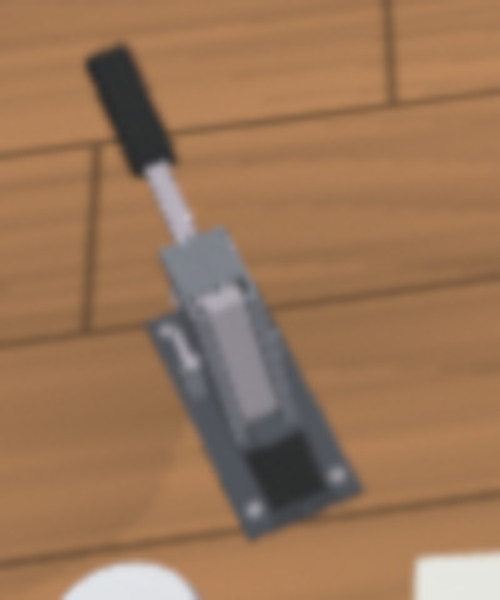

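View pics/s_slab.png

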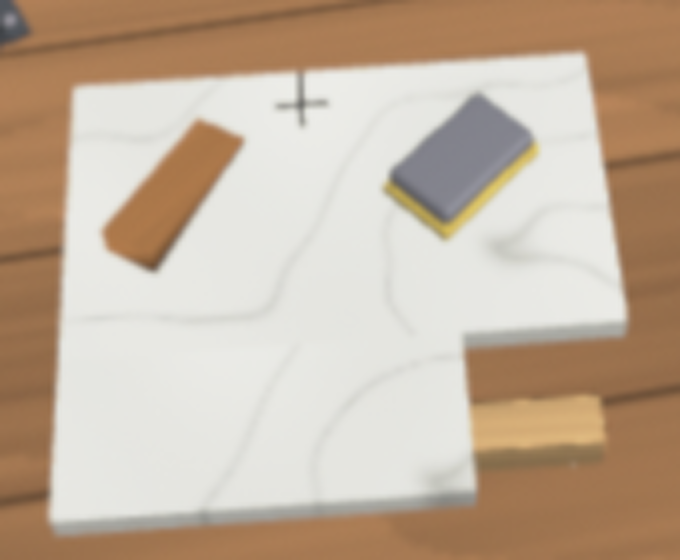

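View pics/d_jack.png

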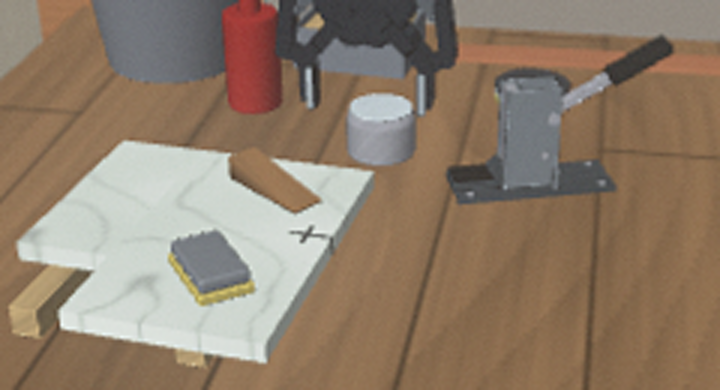

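```bash
python3 - <<'E'
from h import *
np.set_printoptions(precision=4,suppress=True)
S=lambda u,v:((u+.5)/4-.5+160,(v+.5)/4-.5+225)
J=lambda u,v:((u+.5)/5-.5+95,(v+.5)/5-.5+135)
D=lambda u,v:((u+.5)/3-.5+150,(v+.5)/3-.5+135)
c=onz('scene',[S(74,87),S(585,53),S(302,103),S(627,322),S(52,522)],.052);print(c)
e=c[1]-c[0];print('edge',np.linalg.norm(e),np.degrees(np.arctan2(e[1],e[0])))
# wrist
w=[(367,93),(363,279)];st=None
print('wrist corner/cross',onz('wrist',w,.052))
print('tri cross',tri('scene',S(302,103),'side',D(308,235)))
p=onz('scene',[J(250,538),J(362,491),J(150,322)],.006);print(p)
print(np.linalg.norm(p[0]-p[1]),np.linalg.norm(p[0]-p[2]))
d=p[0]-p[2];print('yaw',np.degrees(np.arctan2(d[1],d[0])))
print('housing top', onz('scene',[J(162,253),J(227,228)],.125))
print('pad tri far end',tri('scene',J(105,58),'side',D(668,48)))
print('tin', onz('scene',[(122,258)],.06))
E
```

```text
[[ 0.6163 -0.2571  0.052 ]
 [ 0.6504  0.082   0.052 ]
 [ 0.6563 -0.1097  0.052 ]
 [ 0.8514  0.0616  0.052 ]
 [ 0.9161 -0.2857  0.052 ]]
edge 0.34079324048989285 84.26150283032135
wrist corner/cross [[ 0.6487  0.0819  0.052 ]
 [ 0.6578 -0.1087  0.052 ]]
tri cross (array([ 0.657 , -0.1096,  0.0525]), np.float64(0.0005744706606481921))
[[ 0.5506 -0.355   0.006 ]
 [ 0.5286 -0.2915  0.006 ]
 [ 0.3755 -0.4151  0.006 ]]
0.06721175168677784 0.18518847138395653
yaw 18.92603502381288
housing top [[ 0.4372 -0.3783  0.125 ]
 [ 0.4246 -0.3426  0.125 ]]
pad tri far end (array([ 0.3085, -0.4061,  0.1585]), np.float64(0.0023326662986301676))
tin [[ 0.6335 -0.4025  0.06  ]]
```

servo_tool([
  {"slide": [-0.03,-0.01,0]},
  {"slide": [-0.046,-0.015,0]},
  {"slide": [-0.046,-0.016,0]},
  {"slide": [-0.046,-0.016,0]},
  {"slide": [-0.046,-0.016,0]},
  {"slide": [-0.046,-0.016,0]},
  {"slide": [-0.046,-0.015,0]},
  {"slide": [-0.046,-0.015,0]},
], hand=1)

```text
$.increments[0]: bad value
```

servo_tool([
  {"slide": [0,0,0],"spin": 6},
  {"slide": [0,0,0],"spin": 8.5},
  {"slide": [0,0,0],"spin": 8.5},
  {"slide": [0,0,0],"spin": 8.5},
  {"slide": [0,0,0],"spin": 8.5},
  {"slide": [0,0,0],"spin": 8.5},
  {"slide": [0,0,0],"spin": 8.5},
  {"slide": [0,0,0],"spin": 8},
])

```text
clock: 0.95
position: [0.5748, 0.0, 0.2309]
ee_rot: [-0.0, 0.977, 0.214, -0.0]
contact_force: [-0.0, 0.4, 0.5]
width: 0.0852
```

servo_tool([
  {"slide": [0,0,0],"spin": 6},
  {"slide": [0,0,0],"spin": 0},
  {"slide": [0,0,0],"spin": 0},
])

```text
clock: 1.25
position: [0.5749, 0.0, 0.2311]
ee_rot: [-0.0, 0.986, 0.166, -0.0]
contact_force: [-0.2, -0.3, 0.5]
width: 0.085
```

```bash
python3 - <<'E'
from h import *
np.set_printoptions(precision=4,suppress=True)
st=manip.get_state();print(st['position'],st['qpos'],st['clock'])
r=R.from_quat(np.array(st['ee_rot'])[[1,2,3,0]]).as_matrix();print(r)
print(proj('wrist',[[0.5506,-0.355,.006],[0.5286,-.2915,.006],[.4555,-.352,.125]],st))
cv2.imwrite('pics/w1.png',eyes.get_image('wrist'))
E
```

```text
[0.5749 0.     0.2311] [-0.121   0.2761  1.5052 -0.      1.3607  1.116 ] 1.25
[[ 0.9448  0.3277 -0.0004]
 [ 0.3277 -0.9448  0.0001]
 [-0.0004 -0.0002 -1.    ]]
[[537.0216 277.8547]
 [489.2549 279.3087]
 [557.0016 404.5792]]
```

View pics/w1.png

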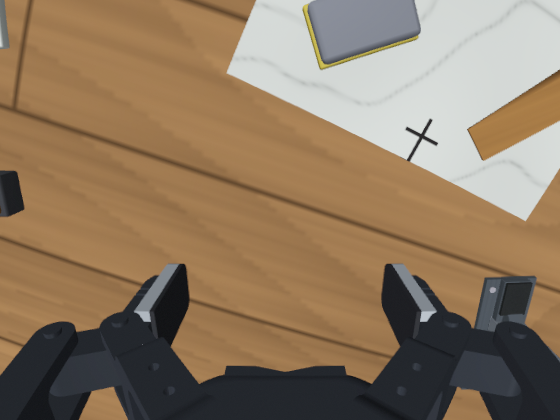

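servo_tool([
  {"slide": [-0.0285,0.0367,0],"spin": 0},
  {"slide": [-0.0285,0.0367,0],"spin": 0},
  {"slide": [-0.0285,0.0367,0],"spin": 0},
  {"slide": [-0.0285,0.0367,0],"spin": 0},
  {"slide": [-0.0285,0.0367,0],"spin": 0},
  {"slide": [-0.0285,0.0367,0],"spin": 0},
  {"slide": [-0.0285,0.0367,0],"spin": 0},
  {"slide": [-0.0285,0.0366,0],"spin": 0},
])

```text
clock: 2.1
position: [0.4542, -0.3534, 0.2314]
ee_rot: [0.0, 0.986, 0.166, 0.0]
contact_force: [1.1, 0.0, -0.4]
width: 0.0856
```

servo_tool([
  {"slide": [0,0,0],"spin": 0},
  {"slide": [0,0,0],"spin": 0},
])

```text
clock: 2.3
position: [0.4545, -0.3524, 0.231]
ee_rot: [-0.001, 0.986, 0.164, 0.0]
contact_force: [0.6, 0.0, -0.1]
width: 0.0854
```

```bash
python3 - <<'E'
from h import *
np.set_printoptions(precision=4,suppress=True)
st=manip.get_state();print(st['position'],st['qpos'],st['clock'])
r=R.from_quat(np.array(st['ee_rot'])[[1,2,3,0]]).as_matrix();print(r)
cv2.imwrite('pics/w2.png',eyes.get_image('wrist'))
E
```

```text
[ 0.4545 -0.3524  0.231 ] [-0.781   0.2767  1.5046  0.0008  1.3611  0.4596] 2.3
[[ 0.946   0.3241 -0.0001]
 [ 0.3241 -0.946   0.0012]
 [ 0.0003 -0.0011 -1.    ]]
```

View pics/w2.png

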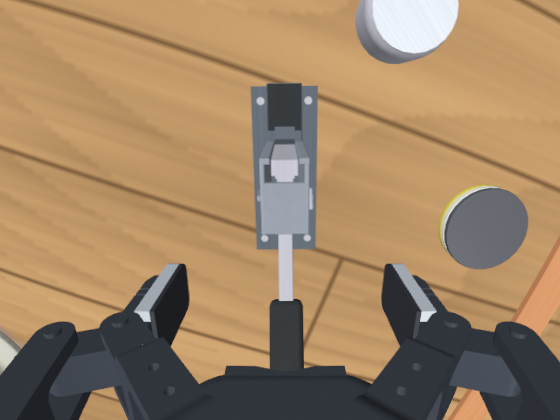

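```bash
python3 - <<'E'
from h import *
np.set_printoptions(precision=4,suppress=True)
p=onz('wrist',[(251,87),(318,86),(257,248),(316,248)],.006);print(p)
f=(p[0]+p[1])/2; b=(p[2]+p[3])/2;d=f-b;print(np.linalg.norm(d),np.degrees(np.arctan2(d[1],d[0])))
u=d/np.linalg.norm(d);print('origin',f-.09*u,b+.095*u)
st=manip.get_state();q=st['position'];print('tool',q)
print(proj('wrist',[[.4545,-.3524,.125]]))
E
```

```text
[[ 0.5269 -0.2893  0.006 ]
 [ 0.5505 -0.3546  0.006 ]
 [ 0.3557 -0.3504  0.006 ]
 [ 0.3786 -0.4166  0.006 ]]
0.1822698086894117 19.726441227574327
origin [ 0.454  -0.3523  0.006 ] [ 0.4566 -0.3514  0.006 ]
tool [ 0.4549 -0.3513  0.231 ]
[[285.8268 202.7175]]
```

servo_tool([
  {"slide": [0,0,0.02],"spin": 0},
  {"slide": [0,0,0.03],"spin": 0},
  {"slide": [0,0,0.03],"spin": 0},
  {"slide": [0,0,0.03],"spin": 0},
  {"slide": [0,0,0.025],"spin": 0},
  {"slide": [0,0,0.015],"spin": 0},
  {"slide": [0,0,0],"spin": 0},
  {"slide": [0,0,0],"spin": 0},
])

```text
clock: 3.15
position: [0.4558, -0.3506, 0.0818]
ee_rot: [-0.0, 0.986, 0.166, 0.0]
contact_force: [-0.6, -0.0, -0.7]
width: 0.0854
```

servo_tool([
  {"slide": [0,0,0],"spin": 0},
  {"slide": [0,0,0],"spin": 0},
  {"slide": [0,0,0],"spin": 0},
  {"slide": [0,0,0],"spin": 0},
  {"slide": [0,0,0],"spin": 0},
  {"slide": [0,0,0],"spin": 0},
], hand=0, newtons=70)

```text
clock: 3.75
position: [0.4555, -0.352, 0.0823]
ee_rot: [0.001, 0.986, 0.165, 0.001]
contact_force: [-0.2, 1.9, 6.6]
width: 0.0374
```

servo_tool([
  {"slide": [0,0,-0.005],"spin": 0},
  {"slide": [0,0,-0.01],"spin": 0},
  {"slide": [0,0,-0.01],"spin": 0},
  {"slide": [0,0,0],"spin": 0},
  {"slide": [0,0,0],"spin": 0},
])

```text
clock: 4.25
position: [0.4551, -0.3519, 0.1064]
ee_rot: [0.0, 0.986, 0.165, 0.0]
contact_force: [-0.2, 0.7, -9.6]
width: 0.0371
```

```bash
python3 - <<'E'
from h import *
np.set_printoptions(precision=4,suppress=True)
r=np.array([[.9448,.3277,-.0004],[.3277,-.9448,.0001],[-.0004,-.0002,-1]])
q=R.from_matrix(r).as_quat()
st0={'ee_rot':q[[3,0,1,2]],'position':[.5749,0,.2311]}
p=onz('wrist',[(229,73),(527,220),(421,134.5)],.052,st0);print(p)
d=p[0]-p[1];print(np.linalg.norm(d),np.degrees(np.arctan2(d[1],d[0])))
print(manip.get_state()['position'])
cv2.imwrite('pics/d3.png',cv2.resize(eyes.get_image('side')[100:300,150:450],None,fx=2.6,fy=2.6))
E
```

```text
[[ 0.6519  0.0796  0.052 ]
 [ 0.6191 -0.2564  0.052 ]
 [ 0.6595 -0.1078  0.052 ]]
0.3376596333487609 84.4225615128231
[ 0.4551 -0.3519  0.1064]
```

View pics/d3.png

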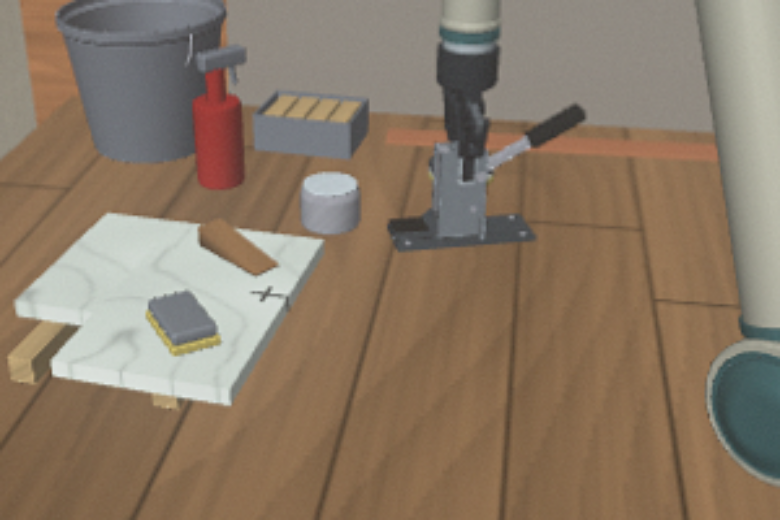

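servo_tool([
  {"slide": [0,0,0],"spin": 4.2},
  {"slide": [0,0,0],"spin": 8.2},
  {"slide": [0,0,0],"spin": 8.2},
  {"slide": [0,0,0],"spin": 4.2},
  {"slide": [0,0,0],"spin": 0},
])

```text
clock: 4.8
position: [0.4546, -0.3514, 0.1057]
ee_rot: [-0.0, 0.999, -0.05, -0.0]
contact_force: [-0.2, -1.0, -9.1]
width: 0.0372
```

servo_tool([
  {"slide": [0.002,-0.018,0],"spin": 0},
  {"slide": [0.005,-0.0438,0],"spin": 0},
  {"slide": [0.005,-0.045,0],"spin": 0},
  {"slide": [0.005,-0.045,0],"spin": 0},
  {"slide": [0.005,-0.045,0],"spin": 0},
  {"slide": [0.005,-0.04,0],"spin": 0},
  {"slide": [0.0027,-0.025,0],"spin": 0},
  {"slide": [0,0,0],"spin": 0},
])

```text
clock: 5.6
position: [0.5107, -0.0896, 0.1062]
ee_rot: [-0.002, 0.999, -0.048, -0.0]
contact_force: [-0.2, -0.9, -9.5]
width: 0.0375
```

servo_tool([
  {"slide": [0,0,0.01],"spin": 0},
  {"slide": [0,0,0.009],"spin": 0},
  {"slide": [0,0,0],"spin": 0},
  {"slide": [0,0,0],"spin": 0},
])

```text
clock: 6.0
position: [0.5103, -0.0949, 0.0865]
ee_rot: [-0.0, 0.999, -0.051, -0.001]
contact_force: [0.8, 0.7, -10.1]
width: 0.0374
```

```bash
python3 - <<'E'
from h import *
np.set_printoptions(precision=4,suppress=True)
st=manip.get_state();print(st['position'],st['clock'],st['contact_force'])
r=R.from_quat(np.array(st['ee_rot'])[[1,2,3,0]]).as_matrix();print(r)
cv2.imwrite('pics/w4.png',eyes.get_image('wrist'))
cv2.imwrite('pics/sc4.png',cv2.resize(eyes.get_image('scene')[130:290,140:340],None,fx=3.7,fy=3.7,interpolation=cv2.INTER_CUBIC))
E
```

```text
[ 0.5103 -0.0949  0.0865] 6.0 [  0.8363   0.6706 -10.07  ]
[[ 0.9948 -0.1023 -0.0017]
 [-0.1023 -0.9948  0.0005]
 [-0.0017 -0.0003 -1.    ]]
```

View pics/w4.png

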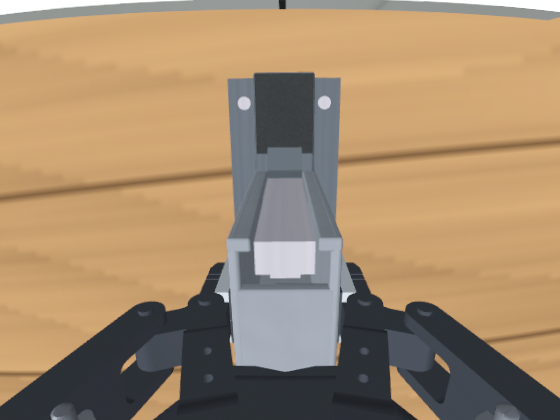

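View pics/sc4.png

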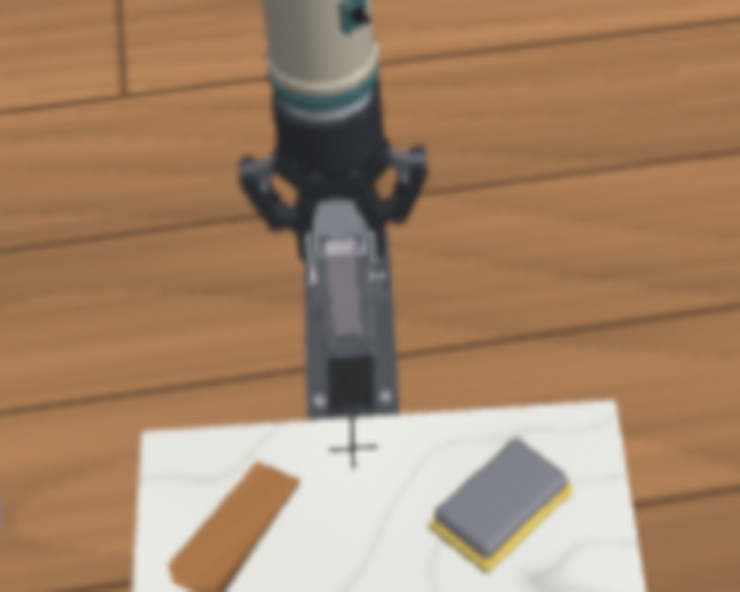

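```bash
python3 - <<'E'
from h import *
np.set_printoptions(precision=4,suppress=True)
st=manip.get_state()
r=R.from_quat(np.array(st['ee_rot'])[[1,2,3,0]]).as_matrix()
S=lambda u,v:((u+.5)/3.7-.5+140,(v+.5)/3.7-.5+130)
for n,p in [('toe wrist f',onz('wrist',[(255,73),(314,73)],.026).mean(0)),('stroke w',onz('wrist',[(282,5)],.05)[0]),
  ('cross scene',onz('scene',[S(353,448)],.052)[0]),('toe front sc',onz('scene',[S(328,407),S(374,405)],.026).mean(0)),('plate front',onz('scene',[S(307,417),S(398,413)],.010).mean(0))]:
    print(n,p,'tool',r.T@(p-st['position']))
E
```

```text
toe wrist f [ 0.6009 -0.1047  0.026 ] tool [0.0903 0.0005 0.0613]
stroke w [ 0.6307 -0.1066  0.05  ] tool [ 0.12   -0.0007  0.0373]
cross scene [ 0.6574 -0.1101  0.052 ] tool [0.147  0.     0.0353]
toe front sc [ 0.6011 -0.106   0.026 ] tool [0.0905 0.0017 0.0613]
plate front [ 0.5977 -0.1054  0.01  ] tool [0.0871 0.0015 0.0773]
```

servo_tool([
  {"slide": [0.008,0,0],"spin": 0},
  {"slide": [0.015,0,0],"spin": 0},
  {"slide": [0.016,-0.001,0],"spin": 0},
  {"slide": [0.016,0,0],"spin": 0},
  {"slide": [0.015,0,0],"spin": 0},
  {"slide": [0.0095,0,0],"spin": 0},
  {"slide": [0,0,0],"spin": 0},
  {"slide": [0,0,0],"spin": 0},
])

```text
clock: 6.9
position: [0.5894, -0.1012, 0.087]
ee_rot: [-0.0, 0.999, -0.051, -0.001]
contact_force: [0.5, 0.8, -9.6]
width: 0.0377
```

```bash
python3 - <<'E'
from h import *
np.set_printoptions(precision=4,suppress=True)
st=manip.get_state();print(st['position'],st['clock'],st['contact_force'])
cv2.imwrite('pics/w5.png',eyes.get_image('wrist'))
cv2.imwrite('pics/d5.png',cv2.resize(eyes.get_image('side')[140:290,150:380],None,fx=3.4,fy=3.4,interpolation=cv2.INTER_CUBIC))
E
```

```text
[ 0.5894 -0.1012  0.087 ] 6.9 [ 0.4914  0.8338 -9.6189]
```

View pics/w5.png

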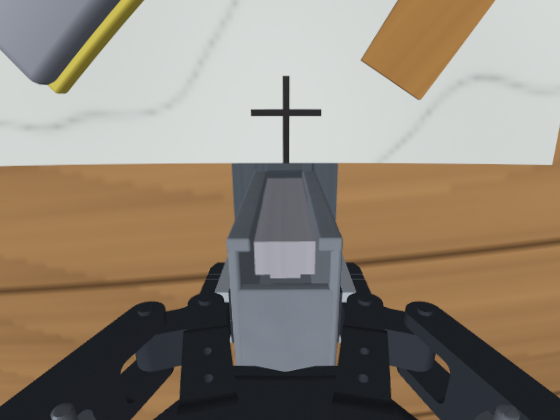

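View pics/d5.png

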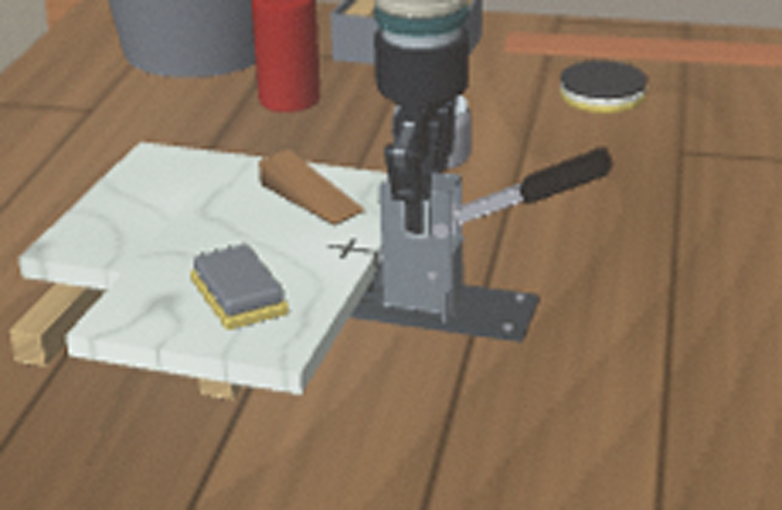

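```bash
python3 - <<'E'
from h import *
np.set_printoptions(precision=4,suppress=True)
st=manip.get_state()
r=R.from_quat(np.array(st['ee_rot'])[[1,2,3,0]]).as_matrix()
for p in onz('wrist',[(286,113),(150,164),(420,163)],.052): print(p,'tool',r.T@(p-st['position']))
E
```

```text
[ 0.6572 -0.1092  0.052 ] tool [0.0689 0.0013 0.0349]
[ 0.6388 -0.0342  0.052 ] tool [ 0.043  -0.0715  0.0349]
[ 0.6247 -0.178   0.052 ] tool [0.0435 0.0729 0.0349]
```

servo_tool([
  {"slide": [0,0,0.002],"spin": 0},
  {"slide": [0,0,0.002],"spin": 0},
  {"slide": [0,0,0.001],"spin": 0},
  {"slide": [0,0,0],"spin": 0},
  {"slide": [0,0,0],"spin": 0},
])

```text
clock: 7.5
position: [0.5899, -0.1013, 0.0824]
ee_rot: [-0.0, 0.999, -0.051, -0.0]
contact_force: [-0.7, 0.1, -8.2]
width: 0.0373
```

servo_tool([
  {"slide": [0,0,0.0007],"spin": 0},
  {"slide": [0,0,0],"spin": 0},
  {"slide": [0,0,0],"spin": 0},
])

```text
clock: 7.8
position: [0.59, -0.1013, 0.0824]
ee_rot: [0.0, 0.999, -0.051, 0.0]
contact_force: [-3.2, 1.3, 0.0]
width: 0.0375
```

Seated (weight off the wrist). Opening the jaws, then rising.

servo_tool([
  {"slide": [0,0,0],"spin": 0},
  {"slide": [0,0,0],"spin": 0},
  {"slide": [0,0,0],"spin": 0},
  {"slide": [0,0,0],"spin": 0},
  {"slide": [0,0,0],"spin": 0},
  {"slide": [0,0,0],"spin": 0},
], hand=1)

```text
clock: 8.4
position: [0.5904, -0.1014, 0.0817]
ee_rot: [0.0, 0.999, -0.051, 0.0]
contact_force: [0.1, 0.2, 0.1]
width: 0.0852
```

servo_tool([
  {"slide": [0,0,-0.01],"spin": 0},
  {"slide": [0,0,-0.03],"spin": 0},
  {"slide": [0,0,-0.04],"spin": 0},
  {"slide": [0,0,-0.04],"spin": 0},
  {"slide": [0,0,-0.03],"spin": 0},
  {"slide": [0,0,0],"spin": 0},
  {"slide": [0,0,0],"spin": 0},
])

```text
clock: 9.1
position: [0.5904, -0.1014, 0.2329]
ee_rot: [0.0, 0.999, -0.051, 0.001]
contact_force: [-0.4, 0.4, -0.6]
width: 0.0856
```

```bash
python3 - <<'E'
from h import *
np.set_printoptions(precision=4,suppress=True)
st=manip.get_state();print(st['position'],st['clock'],st['contact_force'],st['width'],st['qpos'])
cv2.imwrite('pics/w6.png',eyes.get_image('wrist'))
cv2.imwrite('pics/sc6.png',cv2.resize(eyes.get_image('scene')[130:290,140:340],None,fx=3.7,fy=3.7,interpolation=cv2.INTER_CUBIC))
E
```

```text
[ 0.5904 -0.1014  0.2329] 9.1 [-0.3952  0.4169 -0.6428] 0.08564136070955052 [-0.2862  0.3101  1.4513  0.      1.3779  1.3858]
```

View pics/w6.png

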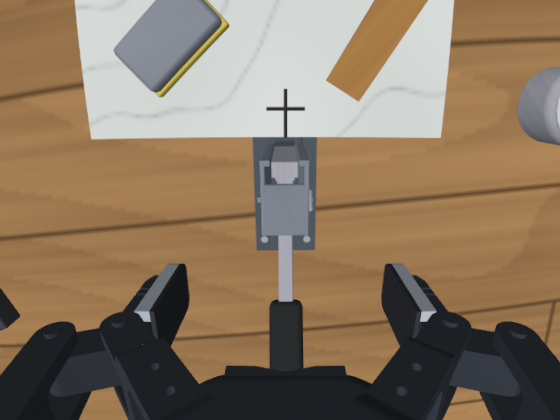

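View pics/sc6.png

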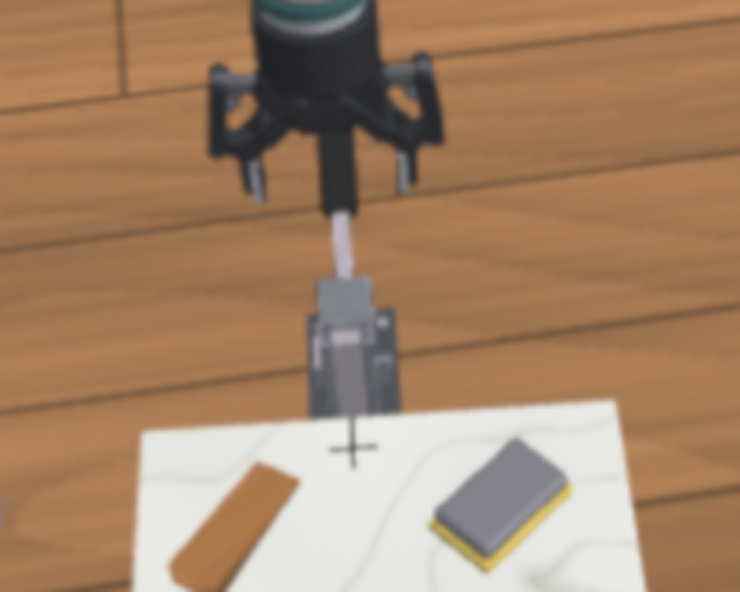

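servo_tool([
  {"slide": [-0.02,0,0],"spin": 0},
  {"slide": [-0.04,0,0],"spin": 0},
  {"slide": [-0.04,0,0],"spin": 0},
  {"slide": [-0.025,0,0],"spin": 0},
  {"slide": [-0.01,0,0],"spin": 0},
  {"slide": [0,0,0],"spin": 0},
  {"slide": [0,0,0],"spin": 0},
], hand=0, newtons=40)

```text
clock: 9.9
position: [0.4571, -0.088, 0.2314]
ee_rot: [0.0, 0.999, -0.051, 0.001]
contact_force: [-0.2, 0.3, 0.6]
width: 0.0002
```

servo_tool([
  {"slide": [0,0,0.02],"spin": 0},
  {"slide": [0,0,0.02],"spin": 0},
  {"slide": [0,0,0],"spin": 0},
  {"slide": [0,0,0],"spin": 0},
])

```text
clock: 10.3
position: [0.457, -0.0879, 0.1914]
ee_rot: [-0.0, 0.999, -0.051, -0.0]
contact_force: [-0.2, -0.2, -0.3]
width: 0.0
```

```bash
python3 - <<'E'
from h import *
np.set_printoptions(precision=4,suppress=True)
st=manip.get_state();print(st['position'],st['clock'],st['contact_force'],st['width'],st['qpos'])
cv2.imwrite('pics/w7.png',eyes.get_image('wrist'))
cv2.imwrite('pics/d7.png',cv2.resize(eyes.get_image('side')[110:290,200:420],None,fx=3.3,fy=3.3,interpolation=cv2.INTER_CUBIC))
E
```

```text
[ 0.457  -0.0879  0.1914] 10.3 [-0.2154 -0.1695 -0.3139] 4.268014455352923e-05 [-0.3398  0.139   1.7907  0.0001  1.2122  1.332 ]
```

View pics/w7.png

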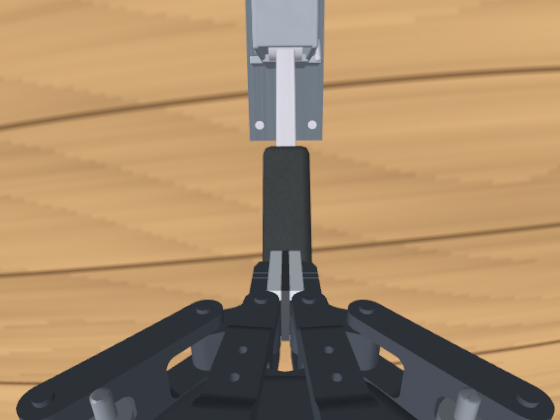

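View pics/d7.png

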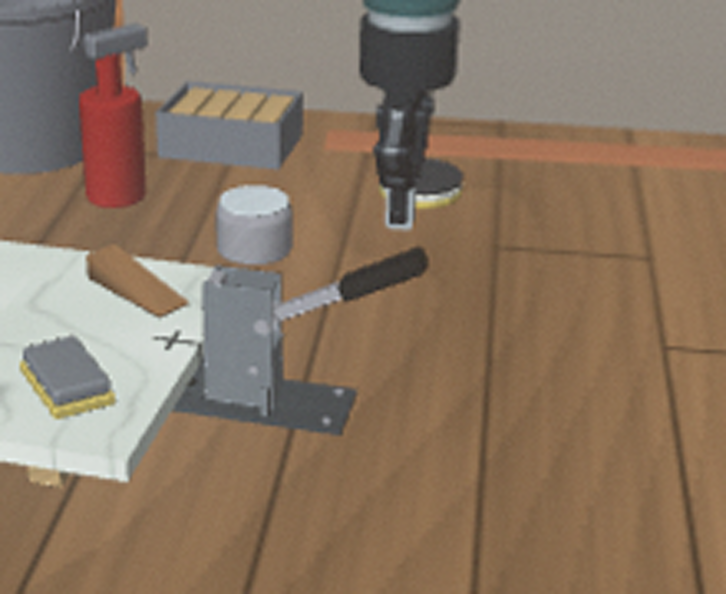

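servo_tool([
  {"slide": [0,0,0.01],"spin": 0},
  {"slide": [0,0,0.01],"spin": 0},
  {"slide": [0,0,0.012],"spin": 0},
  {"slide": [0,0,0.014],"spin": 0},
  {"slide": [0,0,0.014],"spin": 0},
  {"slide": [0,0,0.014],"spin": 0},
  {"slide": [0,0,0.014],"spin": 0},
  {"slide": [0,0,0],"spin": 0},
])

```text
clock: 11.2
position: [0.454, -0.0873, 0.1021]
ee_rot: [-0.0, 0.999, -0.051, -0.002]
contact_force: [-3.1, 0.4, 3.7]
width: 0.0001
```

servo_tool([
  {"slide": [0,0,0.005],"spin": 0},
  {"slide": [0,0,0.004],"spin": 0},
  {"slide": [0,0,0.002],"spin": 0},
  {"slide": [0,0,0],"spin": 0},
])

```text
clock: 11.6
position: [0.4553, -0.0875, 0.0925]
ee_rot: [-0.0, 0.999, -0.051, -0.0]
contact_force: [-3.9, 0.1, 4.5]
width: -0.0001
```

```bash
python3 - <<'E'
from h import *
np.set_printoptions(precision=4,suppress=True)
st=manip.get_state();print(st['position'],st['clock'],st['contact_force'],st['width'])
cv2.imwrite('pics/d8.png',cv2.resize(eyes.get_image('side')[110:290,200:420],None,fx=3.3,fy=3.3,interpolation=cv2.INTER_CUBIC))
E
```

```text
[ 0.4553 -0.0875  0.0925] 11.6 [-3.8641  0.1399  4.5376] -7.434432146711952e-05
```

View pics/d8.png

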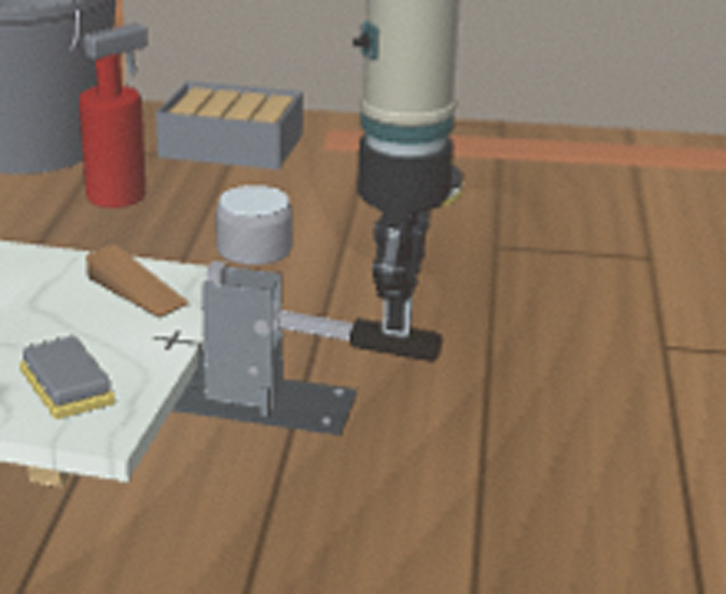

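servo_tool([
  {"slide": [-0.002,0,0.002],"spin": 0},
  {"slide": [-0.002,0,0.002],"spin": 0},
  {"slide": [0,0,0],"spin": 0},
  {"slide": [0,0,0],"spin": 0},
])

```text
clock: 12.05
position: [0.4547, -0.0879, 0.0896]
ee_rot: [0.0, 0.999, -0.051, 0.003]
contact_force: [3.1, 0.2, 4.7]
width: -0.0001
```

servo_tool([
  {"slide": [0,0,0.001],"spin": 0},
  {"slide": [0,0,0.001],"spin": 0},
  {"slide": [0,0,0],"spin": 0},
])

```text
clock: 12.35
position: [0.4544, -0.0879, 0.0874]
ee_rot: [0.001, 0.999, -0.051, 0.003]
contact_force: [3.1, 1.0, 5.3]
width: 0.0
```

servo_tool([
  {"slide": [0,0,0.001],"spin": 0},
  {"slide": [0,0,0],"spin": 0},
  {"slide": [0,0,0],"spin": 0},
])

```text
clock: 12.65
position: [0.4544, -0.088, 0.0866]
ee_rot: [0.001, 0.999, -0.051, 0.003]
contact_force: [3.2, 1.3, 6.6]
width: 0.0002
```

servo_tool([
  {"slide": [0,0,0.001],"spin": 0},
  {"slide": [0,0,0],"spin": 0},
  {"slide": [0,0,0],"spin": 0},
])

```text
clock: 12.95
position: [0.4545, -0.088, 0.0857]
ee_rot: [0.001, 0.999, -0.051, 0.003]
contact_force: [3.1, 1.8, 7.3]
width: 0.0
```

```bash
python3 - <<'E'
from h import *
np.set_printoptions(precision=4,suppress=True)
st=manip.get_state();print(st['position'],st['clock'],st['contact_force'],st['width'])
cv2.imwrite('pics/d9.png',cv2.resize(eyes.get_image('side')[110:290,200:420],None,fx=3.3,fy=3.3,interpolation=cv2.INTER_CUBIC))
E
```

```text
[ 0.4545 -0.088   0.0857] 12.95 [3.0871 1.8206 7.3207] 4.4257642093572105e-05
```

View pics/d9.png

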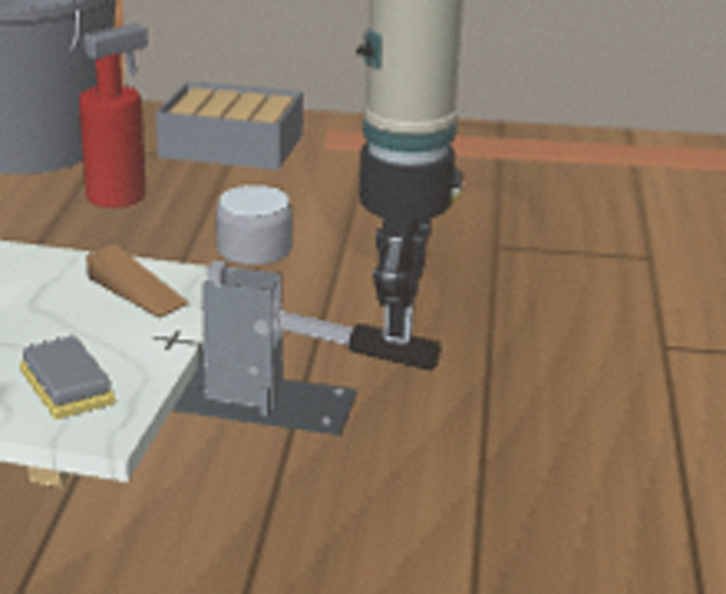

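servo_tool([
  {"slide": [0,0,-0.01],"spin": 0},
  {"slide": [0.002,0,-0.014],"spin": 0},
  {"slide": [0.002,0,-0.015],"spin": 0},
  {"slide": [0.003,0,-0.015],"spin": 0},
  {"slide": [0.004,0,-0.015],"spin": 0},
  {"slide": [0.004,0,-0.018],"spin": 0},
  {"slide": [0,0,-0.018],"spin": 0},
  {"slide": [0,0,0],"spin": 0},
])

```text
clock: 13.8
position: [0.4673, -0.0893, 0.1913]
ee_rot: [0.001, 0.999, -0.05, 0.001]
contact_force: [0.5, 0.5, 0.2]
width: -0.0001
```

```bash
python3 - <<'E'
from h import *
np.set_printoptions(precision=4,suppress=True)
st=manip.get_state();print(st['position'],st['clock'],st['contact_force'],st['width'])
cv2.imwrite('pics/w10.png',eyes.get_image('wrist'))
cv2.imwrite('pics/d10.png',cv2.resize(eyes.get_image('side')[110:290,200:420],None,fx=3.3,fy=3.3,interpolation=cv2.INTER_CUBIC))
E
```

```text
[ 0.4673 -0.0893  0.1913] 13.8 [0.4862 0.4895 0.2269] -0.00012434344642445373
```

View pics/d10.png

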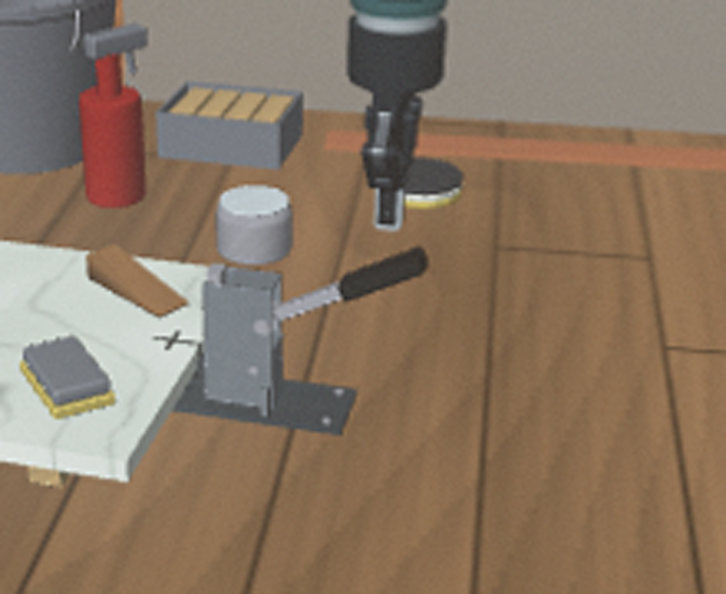

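View pics/w10.png

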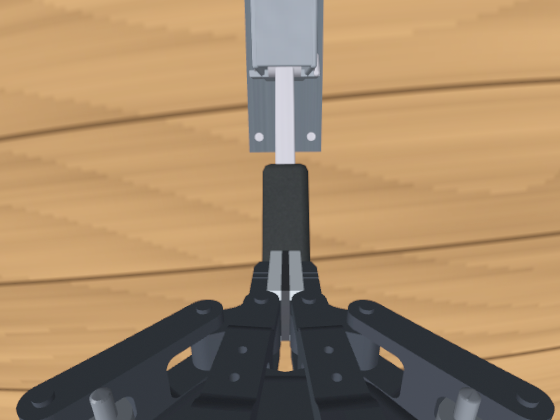

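servo_tool([
  {"slide": [0,0,0.02],"spin": 0},
  {"slide": [-0.004,0,0.014],"spin": 0},
  {"slide": [-0.004,0,0.014],"spin": 0},
  {"slide": [-0.004,0,0.014],"spin": 0},
  {"slide": [-0.002,0,0.014],"spin": 0},
  {"slide": [-0.001,0,0.014],"spin": 0},
  {"slide": [0,0,0.006],"spin": 0},
  {"slide": [0,0,0.004],"spin": 0},
])

```text
clock: 14.7
position: [0.4476, -0.0867, 0.0881]
ee_rot: [-0.0, 0.999, -0.05, -0.005]
contact_force: [-5.8, -0.9, 10.2]
width: -0.0002
```

servo_tool([
  {"slide": [0,0,0.002],"spin": 0},
  {"slide": [0,0,0.002],"spin": 0},
  {"slide": [0,0,0.0015],"spin": 0},
  {"slide": [0,0,0],"spin": 0},
  {"slide": [0,0,0],"spin": 0},
])

```text
clock: 15.2
position: [0.4477, -0.0868, 0.0843]
ee_rot: [-0.0, 0.999, -0.05, -0.004]
contact_force: [-7.4, 0.9, 18.3]
width: 0.0002
```

```bash
python3 - <<'E'
from h import *
np.set_printoptions(precision=4,suppress=True)
st=manip.get_state();print(st['position'],st['clock'],st['contact_force'],st['width'])
cv2.imwrite('pics/d11.png',cv2.resize(eyes.get_image('side')[110:290,150:420],None,fx=2.9,fy=2.9,interpolation=cv2.INTER_CUBIC))
E
```

```text
[ 0.4477 -0.0868  0.0843] 15.2 [-7.4021  0.8512 18.2658] 0.00020764947021750235
```

View pics/d11.png

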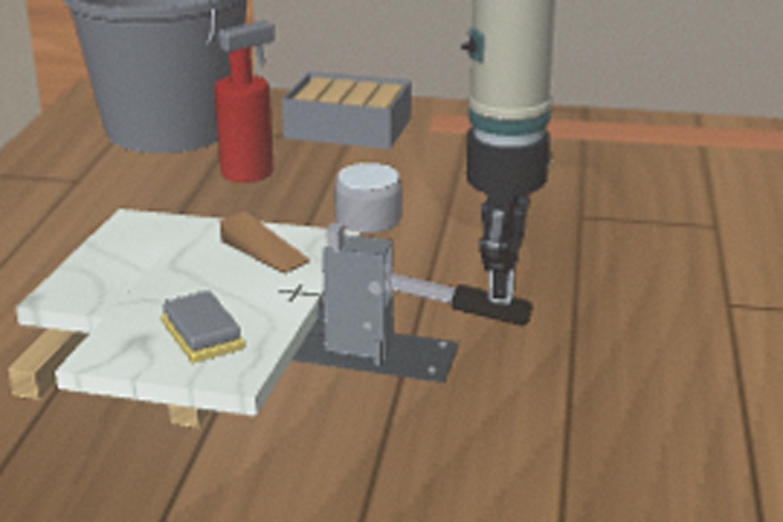

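```bash
cat > m.py <<'E'
from h import *
import sys
k=sys.argv[1]
np.set_printoptions(precision=4,suppress=True)
st=manip.get_state();print(st['position'],st['clock'],st['contact_force'])
a=eyes.get_image('scene');b=eyes.get_image('side')
cv2.imwrite(f'pics/m_{k}_sc.png',a);cv2.imwrite(f'pics/m_{k}_sd.png',b)
A=cv2.resize(a[195:275,185:285],None,fx=4,fy=4,interpolation=cv2.INTER_CUBIC)
B=cv2.resize(b[180:260,225:325],None,fx=4,fy=4,interpolation=cv2.INTER_CUBIC)
cv2.imwrite(f'pics/m_{k}.png',np.hstack([A,B]))
E
python3 m.py 1
```

```text
[ 0.4477 -0.0867  0.0843] 15.25 [-8.831   0.7138 18.1444]
```

View pics/m_1.png

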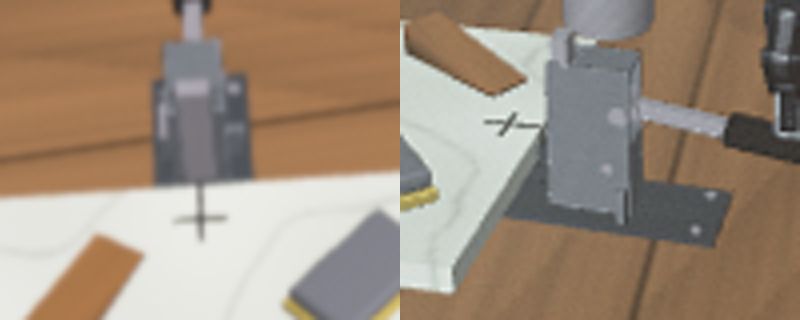

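```bash
python3 - <<'E'
from h import *
np.set_printoptions(precision=4,suppress=True)
A=lambda u,v:((u+.5)/4-.5+185,(v+.5)/4-.5+195)
B=lambda u,v:((u-400+.5)/4-.5+225,(v+.5)/4-.5+180)
print(tri('scene',A(201,218),'side',B(508,124)))
# plate corner rear screws in side, height .006
p=onz('side',[B(713,247),B(733,191)],.006);print(p,p.mean(0))
o=np.array([.5904,-.1014]);x=np.array([.9948,-.1023]);print('expected rear mid',o-.095*x)
E
```

```text
(array([ 0.6588, -0.1099,  0.0605]), np.float64(0.00092087478855566))
[[ 0.4967 -0.0521  0.006 ]
 [ 0.491  -0.13    0.006 ]] [ 0.4939 -0.091   0.006 ]
expected rear mid [ 0.4959 -0.0917]
```

servo_tool([
  {"slide": [0,0,-0.01],"spin": 0},
  {"slide": [0.001,0,-0.014],"spin": 0},
  {"slide": [0.002,0,-0.015],"spin": 0},
  {"slide": [0.004,0,-0.015],"spin": 0},
  {"slide": [0.004,0,-0.015],"spin": 0},
  {"slide": [0.004,0,-0.018],"spin": 0},
  {"slide": [0,0,-0.0185],"spin": 0},
  {"slide": [0,0,0],"spin": 0},
])

```text
clock: 16.15
position: [0.4673, -0.0891, 0.1903]
ee_rot: [0.0, 0.999, -0.051, 0.001]
contact_force: [0.3, -0.3, 0.3]
width: -0.0001
```

servo_tool([
  {"slide": [0,0,0],"spin": 0},
  {"slide": [0,0,0],"spin": 0},
])

```text
clock: 16.35
position: [0.4655, -0.0884, 0.1879]
ee_rot: [-0.0, 0.999, -0.051, -0.002]
contact_force: [0.4, -0.7, -0.9]
width: -0.0002
```

```bash
python3 m.py 2
```

```text
[ 0.4655 -0.0884  0.1879] 16.35 [ 0.4113 -0.7183 -0.873 ]
```

View pics/m_2.png

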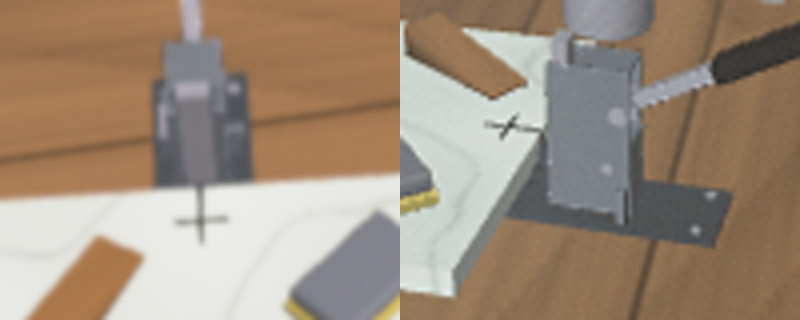

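servo_tool([
  {"slide": [0,0,0.018],"spin": 0},
  {"slide": [-0.005,0,0.014],"spin": 0},
  {"slide": [-0.005,0,0.014],"spin": 0},
  {"slide": [-0.004,0,0.014],"spin": 0},
  {"slide": [-0.003,0,0.014],"spin": 0},
  {"slide": [-0.001,0,0.014],"spin": 0},
  {"slide": [0,0,0.007],"spin": 0},
  {"slide": [0,0,0.005],"spin": 0},
])

```text
clock: 17.25
position: [0.4454, -0.0867, 0.0888]
ee_rot: [-0.0, 0.999, -0.05, -0.004]
contact_force: [-6.1, -1.1, 9.2]
width: -0.0002
```

servo_tool([
  {"slide": [0,0,0.002],"spin": 0},
  {"slide": [0,0,0.002],"spin": 0},
  {"slide": [0,0,0.001],"spin": 0},
  {"slide": [0,0,0],"spin": 0},
  {"slide": [0,0,0],"spin": 0},
])

```text
clock: 17.75
position: [0.4455, -0.0867, 0.0846]
ee_rot: [-0.0, 0.999, -0.05, -0.003]
contact_force: [-7.9, -0.7, 11.2]
width: -0.0001
```

```bash
python3 m.py 3
```

```text
[ 0.4455 -0.0867  0.0846] 17.75 [-7.9094 -0.6997 11.1645]
```

View pics/m_3.png

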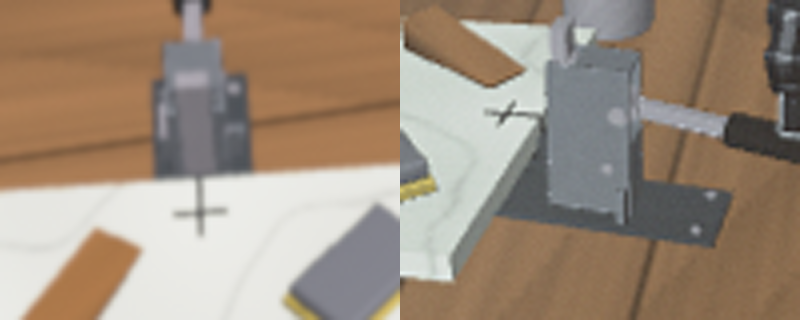

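servo_tool([
  {"slide": [-0.001,0,0.001],"spin": 0},
  {"slide": [-0.001,0,0.001],"spin": 0},
  {"slide": [0,0,0],"spin": 0},
  {"slide": [0,0,0],"spin": 0},
])

```text
clock: 18.25
position: [0.4455, -0.0868, 0.084]
ee_rot: [0.0, 0.999, -0.05, -0.001]
contact_force: [-6.5, 0.9, 20.1]
width: -0.0001
```

```bash
python3 m.py 4; python3 - <<'E'
from h import *
A=lambda u,v:((u+.5)/4-.5+185,(v+.5)/4-.5+195)
B=lambda u,v:((u-400+.5)/4-.5+225,(v+.5)/4-.5+180)
print(tri('scene',A(201,211),'side',B(508,113)))
E
```

```text
[ 0.4455 -0.0868  0.084 ] 18.25 [-6.547   0.9201 20.1493]
(array([ 0.65900682, -0.10973026,  0.06955825]), np.float64(0.00045425070175901197))
```

View pics/m_4.png

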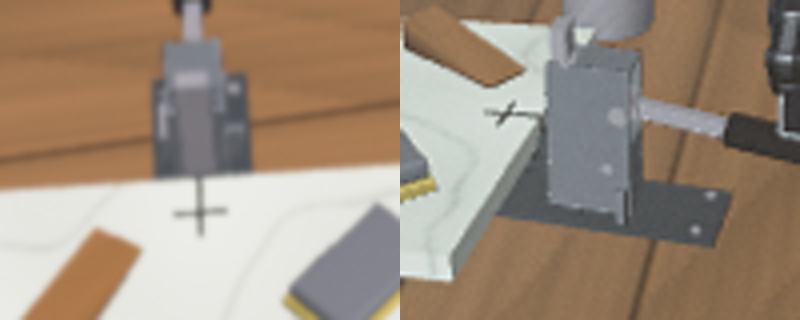

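servo_tool([
  {"slide": [0,0,0],"spin": 0},
  {"slide": [0,0,0],"spin": 0},
  {"slide": [0,0,0],"spin": 0},
  {"slide": [0,0,0],"spin": 0},
  {"slide": [0,0,0],"spin": 0},
  {"slide": [0,0,0],"spin": 0},
  {"slide": [0,0,0],"spin": 0},
  {"slide": [0,0,0],"spin": 0},
])

```text
clock: 19.15
position: [0.4455, -0.0868, 0.084]
ee_rot: [0.0, 0.999, -0.05, -0.001]
contact_force: [-6.2, -0.8, 19.0]
width: 0.0003
```

```bash
python3 m.py 5; python3 - <<'E'
import cv2,numpy as np
a=cv2.imread('pics/m_5_sd.png');cv2.imwrite('pics/m5sd.png',cv2.resize(a[140:290,150:390],None,fx=3.3,fy=3.3,interpolation=cv2.INTER_CUBIC))
b=cv2.imread('pics/m_4_sd.png');print(np.abs(a.astype(int)-b)[140:290,150:390].mean())
E
```

```text
[ 0.4455 -0.0868  0.084 ] 19.15 [-6.1739 -0.7579 19.0482]
1.6497314814814814
```

View pics/m5sd.png

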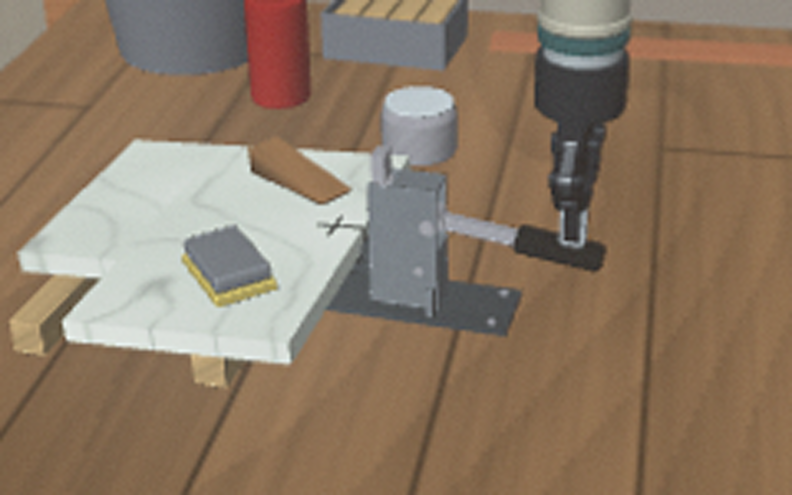

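View pics/m_5_sc.png

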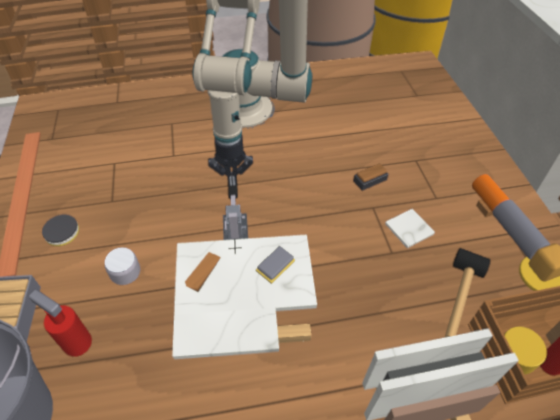

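```bash
python3 - <<'E'
from h import *
np.set_printoptions(precision=3,suppress=True)
for z in (.052,.066,.070,.074): print(z,proj('side',[[.6505,.0815,z]]),proj('scene',[[.6505,.0815,z],[.617,-.257,z]]).ravel())
B=lambda u,v:((u+.5)/3.3-.5+150,(v+.5)/3.3-.5+140)
print('seen side',B(292,345))
E
python3 -c "
import cv2
a=cv2.imread('pics/m_5_sc.png')
cv2.imwrite('pics/c5.png',cv2.resize(a[225:290,165:325],None,fx=5,fy=5,interpolation=cv2.INTER_CUBIC))
b=cv2.imread('pics/m_5_sd.png')
cv2.imwrite('pics/c5b.png',cv2.resize(b[200:270,150:280],None,fx=6,fy=6,interpolation=cv2.INTER_CUBIC))"
```

```text
0.052 [[238.438 249.481]] [305.688 237.931 178.157 246.574]
0.066 [[238.154 245.041]] [305.957 234.785 177.318 243.467]
0.07 [[238.072 243.762]] [306.035 233.875 177.075 242.57 ]
0.074 [[237.99  242.478]] [306.113 232.962 176.832 241.668]
seen side (238.13636363636363, 244.1969696969697)
```

View pics/c5b.png

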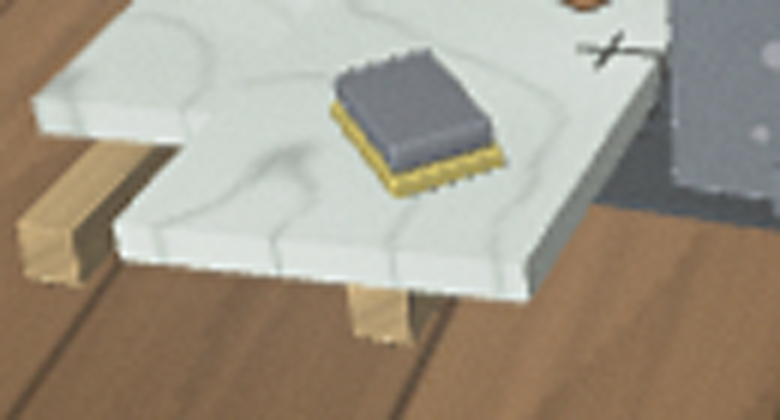

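View pics/c5.png

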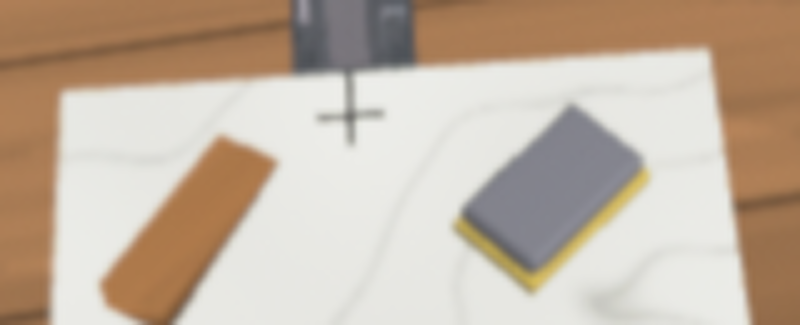

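```bash
python3 - <<'E'
from rig import manip
s=manip.get_state();print(s['clock'],s['position'],s['contact_force'])
print(manip.sign_off())
E
```

```text
19.25 [ 0.44549492 -0.08677457  0.08401606] [-6.6682759   0.51243761 19.24379561]
the job is handed in; nothing more can be done
None
```

The front edge is up about 17 mm at the crayon cross. I handed the job in at 19.25 s with the lever held down on its stop. No verdict was reported.

**What I did:** I carried the jack by its housing and slid it in low under the edge. I set it flat and square, with the toe about 1 mm from the cross, then pumped three full strokes with the shut fingers.

**Last checks:**
- **Lift:** Triangulating the cross from the two fixed cameras puts it at about 69.6 mm, from about 52 mm at the start. The two front corners of the marble read 16 to 21 mm up, depending on the view. The two cameras disagree by a few mm, so the lift is good to roughly 1–2 mm and sits nearer the 15 mm limit than the 30 mm one.
- **Lever:** The wrist reads a steady 19 N push with the tool at 84 mm. That fits the lever being on its stop, and nothing moved over the last 0.9 s. I inferred the lever angle from that height and the jump in force, since it is not read directly.
- **Sideways force:** About 6 N of sideways force remained at the lever pad. The jack's plate still measured within about 2 mm of where I set it after the second stroke, and it looked unmoved in the later pictures.
- **Other things:** The other items looked unmoved in the final pictures, and I felt no contact with the marble. I did not measure contact with the batten directly.

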